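# Screw the spout head onto the pellet dispenser and clock its spout over the dish

## Robot

A 6-joint arm with a two-finger parallel gripper is mounted at the origin on a cart in front of the work surface, level with it; the furniture and walls round the work are solid. World frame = base frame: x ahead of the robot, y to its left, z up, the work surface at z = 0. Lengths are in m, angles in rad, forces in N, time in s.
With the tool pointing down it reaches from about 0.325 to 0.85 m from the base axis. Payload 15.5 kg.
Tool frame: the origin (TCP) lies midway between the tips of the shut fingers; the grasp point (between the pads) lies arm.grasp_offset behind it (arm.grasp_offset is the distance from the TCP to the grasp point, in m); z points along the fingers, y is the line along which they close (so a half turn about z gives the same grasp; the last joint's range is limited). The gripper opens to 91 mm and grips with 3 to 60 N. Pads are 32 mm wide; open, the fingers measure 118 mm over their backs; the gripper's body (76 mm by 178 mm) begins 60 mm behind the grasp point.
Start: joints at [1.19, 0.494, 1.345, -0, 1.302, -0.096], TCP at [0.176, 0.6, 0.214] pointing down, gripper open.
Joint ranges: [-2.91, 2.91], [-0.82, 2.16], [0.22, 2.67], [-1.22, 4.37], [0.12, 2.79], [-3.08, 3.08]. Speed limits (rad/s): [1.89, 1.89, 2.57, 3.01, 3.01, 3.01].

## Interface

Orientations are given as a unit quaternion [w, x, y, z].
In Python, from station import arm gives the robot as it stands.
- The arm moves only by the shell command python3 -m inch 'ROWS'. ROWS is JSON, a list of rows, each an object with "gripper": the gripper's target within -1 to 1 (fully open at 1, half-way at 0, shut at -1); "dp": the shift along the tool's x, y, z in m, a list of three; "turn": the turn about the tool's z in degrees. A call has 1 to 8 rows; each row shifts and turns the commanded pose from where the row before left it, along the tool's axes as they then stand; what a row does not reach is not made up. A row lasts 1/12 s, in which the tool goes at most 41.7 mm and 7.16 degrees, less where a joint would pass 70% of its speed; a pose out of reach is approached as far as the arm can. A call with a gripper value outside its range is refused whole. The fingers move at their own pace and stop on an object; the grip force is fixed at half the most. Time passes only in rows, so rows that do not move let the fingers close. It gives the time, the measured TCP pose, the force, the opening and the grip force at its end, in the units of the state.
- arm.get_state(): the state, without advancing time (a new reading comes with each control period).
- arm.snapshot(name): name is "scene" or "top" or "wrist"; returns (picture, depth): 384x512x3 uint8, blue, green, red; 384x512 float32, m along the optical axis (not along the pixel's ray), 0 where there is no reading.
- arm.camera_info(name): a dict with "camera_matrix" (3x3 intrinsics, pixels), "dist" ([k1, k2, p1, p2, k3] as OpenCV has them; the pictures are not rectified), "rvec" (rotation vector, rad) and "tvec" (3), from world to camera coordinates, as OpenCV has them. Camera axes: x right, y down, z forward; pixel columns grow to the right and rows downward; lengths in m; the calibration is good to about 2 mm. A picture is of the moment at which its call begins: read the wrist's pose just before it. camera_info takes no time and is no camera call; for the wrist camera it gives the pose at the moment of the call.
- arm.sign_off(): hands the job in; it is judged then, once.
Trained networks look in the newest picture that a camera, given by its name, has taken for a name from the list of things; names that differ only in an ending like _2 or _b are one class to them, and where a whole thing is asked for, a point or a joint stands for the part that bears it (a point fixed in the world has none). Each returns a list of dicts, best first, with "score" (0 to 1); they miss things now and then, are a little off and sometimes report something else, mostly with a low value. They report only what shows in the picture. A call takes as long as a camera call. They do not tell look-alikes from the thing itself.
- arm.spot_in(target, camera): "position" ([x, y, z] in m, in world coordinates, good to about 4 mm: the middle of the surface that is visible of it).
- arm.trace(target, camera): "region" (384x512 bool, what is visible of it).
- arm.pinpoint(target, camera): "position" ([x, y, z] in m, in world coordinates, good to about 4 mm: a listed point, or the origin of a listed thing).
The state is a dict: "time": time; "qpos": joint angles; "dq": joint speeds; "joint_efforts": joint torques, N m; "eef_pos": TCP position; "eef_rot": TCP orientation; "contact_force": force on the tool from outside, world axes, zero at the start; "torque": the same for the moment, N m; "opening": finger opening in m; "finger_force": force on a finger pad.
Only numpy, scipy, OpenCV 4.12 (cv2) and the standard library are available. Lean on these libraries where they do the work, as an engineer would, in place of code of your own. Each camera call takes 0.05 s, during which the arm holds its last target. There are 200 camera calls.

## Task

Screw the loose spout head clockwise onto the threaded neck of the pellet dispenser, starting it with the spout lined up with the raised rib on the dispenser body, until it squeezes the black rubber ring snugly and its spout points over the middle of the petri dish; stop there, well before the ring is crushed, and let go. Let the thread draw the head down instead of forcing it (feel for where it meets the thread, and keep the force between them under about 15 N), and leave the dish and the other things where they are.

Things in the scene. Friction and masses are not known exactly. Their poses are not given: they have to be found in the camera images.
- spout_head: Loose grey screw-on head, 120 g, standing on its open skirt on the bench. Origin: centre of the skirt's lower rim; z up, +x along the spout. Skirt: outside 49 mm, inside 43 mm diameter, z 0 to 33 mm, hollow up to z = 28 mm. Inside it two round pins, 4 mm thick, stick inward at +x and -x, 6 mm above the rim, to 32 mm apart.
- head_grip (a point): On the head's axis, 54 mm above its rim, the height to grip: middle of an octagonal grip, 36 mm across flats, z 33 to 67 mm of the head, flats facing +x and every 45 degrees on, so it can be gripped from above at any of these yaws.
- stand: White dispenser bolted to the bench, 64 mm diameter up to z = 52 mm, steel foot 80 mm. Origin on the screw axis at bench height, z up; the dish lies on its +x side within 30 degrees. Neck: 28 mm core, right-hand two-start thread, 39 mm outside diameter, ridges 3 mm thick, 16 mm descent per turn, head turned clockwise from above. The head stays put when released; several grips are needed.
- shoulder (a point): Top centre of the white body, 52 mm above the bench, on the screw axis. From here the neck rises, with the ring round it. It is set to another height each time, which is not measured and must be felt: its domed top 89 to 99 mm above the bench, the free ring's top always 19 mm below the dome's. It does not move under load.
- start_rib (a point): Raised vertical rib on the body above the shelf clamp, 5 mm wide, 14 mm tall, 140 degrees counterclockwise (from above) of the stand's +x. With the spout above it, the head lowered over the neck comes to rest with its pins on the thread, its rim 1 to 2 mm above the free ring's top: 71 to 82 mm above the bench, by the neck's setting. Half a turn wrong, the spout misses the dish.
- spout_tip (a point): Mouth of the spout, on the head at x = 80 mm, z = 8.5 mm. The spout is a 10 mm tube that leaves the skirt at z = 14 mm. Turned clockwise from the rib with a push of a few N, the pins pass under the thread starts after 20 degrees and then the thread holds the head down; the rim meets the ring after about 60; the spout is over the dish after 110 to 170 degrees.
- seal_ring (a joint): Squeeze of the black rubber ring (52 mm diameter, 8 mm thick, round the foot of the neck), in m: 0 free, grows as it is pressed down. It acts as a spring: 1.5 N at first touch, then 0.8 N per mm. 1 to 5 mm is a proper squeeze, over 6.5 mm is crushed.
- dish_shelf: Steel dish shelf clamped round the stand, fixed. Origin on the screw axis at the bench; +x points to the middle of its round plate, 80 mm out, 66 mm diameter, top at z = 30 mm. Its yaw differs from the stand's by up to 30 degrees either way.
- petri_dish: Clear petri dish, 57 mm diameter, 12 mm high, loose on the shelf plate. Origin at the centre of its underside, 80 mm from the screw axis.
- slide_box: Closed blue slide box, 86x98x30 mm, bystander. Origin at the centre of its underside.
- forceps_curved: Steel forceps, 126 mm long, bystander.
- mould_stack_0: Small stack of steel base moulds, 30x39x22 mm, bystander.
- tape_roll: Roll of tape, 98 mm diameter, 25 mm high, bystander.
- shelf_mid (a point): Middle of the shelf plate's top, 80 mm out along the shelf's +x, 30 mm above the bench.
There are look-alikes about, which are no part of the job. There is more than one size of the spout_head; the job needs the middle-sized.

How it is judged:
By the outcome, as a careful person would: the job done as asked, in the order asked, and still so for the second after the job is handed in, with the robot touching nothing.
It also fails if it takes over 72 s, if anything falls off the work surface, if the arm or the gripper's body presses on something with over 40 N, if the wrist force passes 120 N, or if a joint passes its speed limit or range.

## Working session

There is one attempt and no reset: what is moved stays moved. The work goes in short steps, Python scripts to look and compute and a shell command to move; the robot and the scene stay as the last step left them, time stands still between calls to the robot, and variables do not carry over. Pictures are saved under pics/ and viewed, at most 10 in all, crops included, and the job is handed in when it is done.

```bash
ls; mkdir -p pics
python3 - <<'E'
from station import arm
import cv2,numpy as np
s=arm.get_state();print({k:np.round(v,3).tolist() for k,v in s.items()},arm.grasp_offset)
a,_=arm.snapshot("scene");b,_=arm.snapshot("top")
cv2.imwrite("pics/s.png",a);cv2.imwrite("pics/t.png",b)
for c in("scene","top"):
  for t in("spout_head","stand","dish_shelf","petri_dish","start_rib","shelf_mid","shoulder","spout_tip","head_grip"):
    print(c,t,[(round(d["score"],2),np.round(d["position"],3).tolist()) for d in arm.pinpoint(t,c)[:4]])
E
```

```text
pics
{'time': 0.0, 'qpos': [1.189, 0.494, 1.346, 0.0, 1.302, -0.095], 'dq': [-0.001, -0.001, -0.0, -0.0, 0.001, 0.002], 'joint_efforts': [-0.0, -87.886, -38.187, 0.071, 0.053, -0.0], 'eef_pos': [0.176, 0.599, 0.213], 'eef_rot': [-0.0, 0.142, 0.99, -0.001], 'contact_force': [-0.649, -0.51, -0.403], 'torque': [0.008, 0.001, -0.018], 'finger_force': 0.0, 'opening': 0.091} 0.0188
scene spout_head [(0.78, [0.552, 0.15, 0.004]), (0.65, [0.369, -0.21, -0.0]), (0.63, [0.535, -0.235, -0.0])]
scene stand [(0.76, [0.521, -0.007, -0.001]), (0.4, [0.532, -0.235, -0.002]), (0.34, [0.457, -0.267, 0.005])]
scene dish_shelf [(0.64, [0.526, -0.007, 0.002])]
scene petri_dish [(0.81, [0.45, 0.005, 0.028])]
scene start_rib [(0.74, [0.556, -0.03, 0.043])]
scene shelf_mid [(0.62, [0.388, -0.089, -0.004]), (0.56, [0.446, 0.007, 0.032])]
scene shoulder [(0.74, [0.526, -0.007, 0.052])]
scene spout_tip [(0.87, [0.456, -0.266, 0.007]), (0.84, [0.271, -0.175, 0.011]), (0.82, [0.517, 0.102, 0.003])]
scene head_grip [(0.88, [0.554, 0.152, 0.043]), (0.75, [0.366, -0.212, 0.069]), (0.58, [0.532, -0.235, 0.055])]
top spout_head [(0.93, [0.366, -0.212, -0.0]), (0.79, [0.533, -0.233, -0.003]), (0.73, [0.552, 0.154, 0.001])]
top stand [(0.8, [0.522, -0.011, 0.0])]
top dish_shelf [(0.73, [0.524, -0.008, 0.003])]
top petri_dish [(0.85, [0.445, 0.001, 0.028]), (0.44, [0.384, -0.089, 0.003])]
top start_rib [(0.57, [0.552, -0.028, 0.044])]
top shelf_mid []
top shoulder [(0.62, [0.521, -0.007, 0.054])]
top spout_tip [(0.72, [0.268, -0.177, 0.011]), (0.71, [0.457, -0.266, 0.009]), (0.67, [0.518, 0.104, 0.004])]
top head_grip [(0.88, [0.531, -0.232, 0.051]), (0.66, [0.365, -0.209, 0.069]), (0.49, [0.55, 0.154, 0.04])]
```

View pics/s.png

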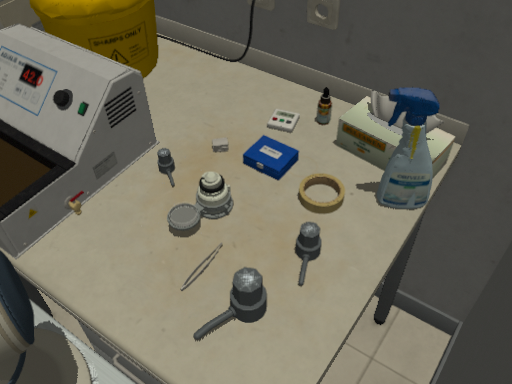

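View pics/t.png

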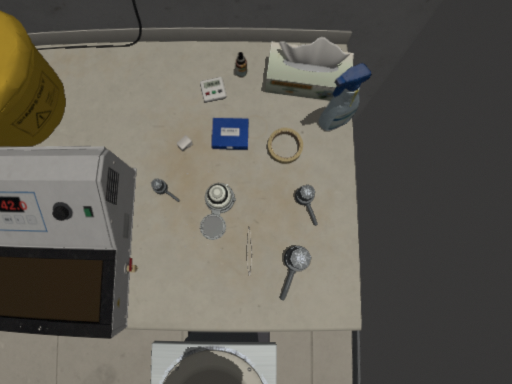

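The scene view shows three grey spout heads: small at (165,158), middle at (308,238) and large at (248,292). They can be mistaken for each other. The stand with ring is at (212,185) and the dish on its shelf at (183,217). Spout lengths measure about 60, 82 and 103 mm, so the 80 mm one at (308,238) is the middle head. I'll check it in a crop and get the wrist camera geometry.

```bash
cat > h.py <<'E'
from station import arm
import cv2,numpy as np
from scipy.spatial.transform import Rotation as R
def Rt():
    w=arm.get_state()["eef_rot"]; return R.from_quat(np.r_[w[1:],w[0]])
def go(xyz,yawy=None):
    "dp (mm, tool frame) and turn to bring TCP to xyz and tool y to the yaw (deg)"
    s=arm.get_state(); r=Rt(); m=r.as_matrix()
    print("t",round(s["time"],2),"tcp",np.round(s["eef_pos"],4),"F",np.round(s["contact_force"],1),"q6",round(np.degrees(s["qpos"][5]),1))
    y=np.degrees(np.arctan2(m[1,1],m[0,1]))
    print("yawy",round(y,2),"dp mm",np.round(1e3*r.inv().apply(np.array(xyz)-s["eef_pos"]),1),"turn",None if yawy is None else round(-(yawy-y),2))
def cloud(cam):
    im,d=arm.snapshot(cam); c=arm.camera_info(cam); K=np.array(c["camera_matrix"])
    h,w=d.shape; u,v=np.meshgrid(np.arange(w),np.arange(h))
    p=cv2.undistortPoints(np.stack([u,v],-1).reshape(-1,1,2).astype(np.float64),K,np.array(c["dist"]))[:,0]
    P=np.c_[p,np.ones(len(p))]*d.reshape(-1,1); Rm=cv2.Rodrigues(np.array(c["rvec"]))[0]
    W=(P-np.array(c["tvec"]).ravel())@Rm
    W[d.ravel()==0]=np.nan
    return im,W.reshape(h,w,3)
E
python3 - <<'E'
from h import *
a=cv2.imread("pics/s.png")[130:330,130:370];cv2.imwrite("pics/c.png",cv2.resize(a,None,fx=3,fy=3,interpolation=3)[:600])
c=arm.camera_info("wrist");Rm=cv2.Rodrigues(np.array(c["rvec"]))[0];p=-Rm.T@np.array(c["tvec"]).ravel()
s=arm.get_state();print("cam in tool",Rt().inv().apply(p-s["eef_pos"]),"axis",Rt().inv().apply(Rm[2]),np.array(c["camera_matrix"])[0,0])
go([0.45,-0.12,0.30],-67)
E
```

```text
cam in tool [ 8.22363020e-02 -6.94183751e-05 -1.69341268e-01] axis [-2.89198314e-01 -6.29554743e-04  9.57269000e-01] 295.6450161347474
t 1.0 tcp [0.1762 0.5996 0.2139] F [-0.3 -0.9 -0.1] q6 -5.5
yawy 73.62 dp mm [-465.6 -613.2  -86.1] turn 140.62
```

View pics/c.png

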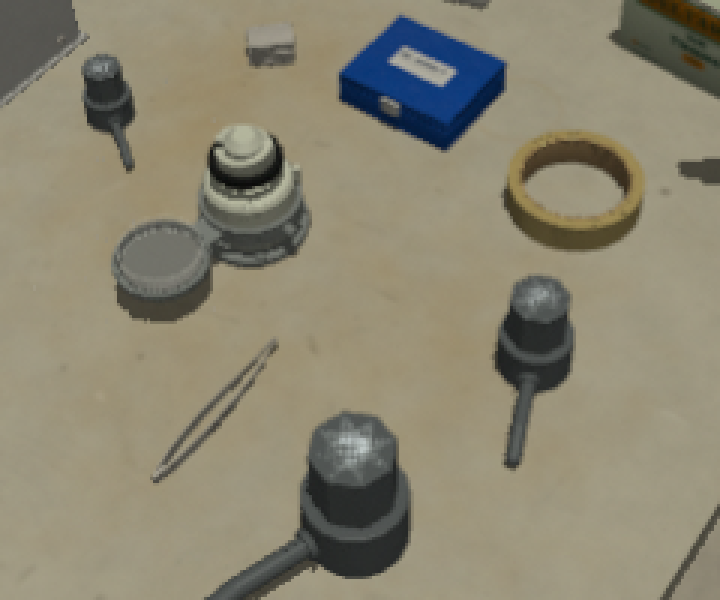

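The crop confirms it: the middle head is at crop (537,330), with its spout running down-left. The white body's rib shows at (297,175), on the side away from the dish. Next is a survey pose.

```bash
python3 -m inch '[{"gripper":1,"dp":[-0.023,-0.031,-0.008],"turn":0},{"gripper":1,"dp":[-0.023,-0.031,-0.008],"turn":0},{"gripper":1,"dp":[-0.023,-0.031,-0.008],"turn":0},{"gripper":1,"dp":[-0.023,-0.031,-0.008],"turn":0},{"gripper":1,"dp":[-0.023,-0.031,-0.008],"turn":0},{"gripper":1,"dp":[-0.023,-0.031,-0.008],"turn":0},{"gripper":1,"dp":[-0.023,-0.031,-0.008],"turn":0},{"gripper":1,"dp":[-0.023,-0.031,-0.008],"turn":0}]'
python3 -m inch '[{"gripper":1,"dp":[-0.023,-0.031,-0.002],"turn":0},{"gripper":1,"dp":[-0.023,-0.031,-0.002],"turn":0},{"gripper":1,"dp":[-0.023,-0.031,-0.002],"turn":0},{"gripper":1,"dp":[-0.023,-0.031,-0.002],"turn":0},{"gripper":1,"dp":[-0.023,-0.031,-0.002],"turn":0},{"gripper":1,"dp":[-0.023,-0.031,-0.002],"turn":0},{"gripper":1,"dp":[-0.023,-0.031,-0.002],"turn":0},{"gripper":1,"dp":[-0.023,-0.031,-0.002],"turn":0}]'
python3 -m inch '[{"gripper":1,"dp":[-0.023,-0.031,0],"turn":0},{"gripper":1,"dp":[-0.023,-0.031,0],"turn":0},{"gripper":1,"dp":[-0.023,-0.031,0],"turn":0},{"gripper":1,"dp":[-0.023,-0.031,0],"turn":0},{"gripper":1,"dp":[0,0,0],"turn":7},{"gripper":1,"dp":[0,0,0],"turn":7},{"gripper":1,"dp":[0,0,0],"turn":7},{"gripper":1,"dp":[0,0,0],"turn":7}]'
python3 -m inch '[{"gripper":1,"dp":[0,0,0],"turn":7},{"gripper":1,"dp":[0,0,0],"turn":7},{"gripper":1,"dp":[0,0,0],"turn":7},{"gripper":1,"dp":[0,0,0],"turn":7},{"gripper":1,"dp":[0,0,0],"turn":7},{"gripper":1,"dp":[0,0,0],"turn":7},{"gripper":1,"dp":[0,0,0],"turn":7},{"gripper":1,"dp":[0,0,0],"turn":7}]'
python3 -m inch '[{"gripper":1,"dp":[0,0,0],"turn":7},{"gripper":1,"dp":[0,0,0],"turn":7},{"gripper":1,"dp":[0,0,0],"turn":7},{"gripper":1,"dp":[0,0,0],"turn":7},{"gripper":1,"dp":[0,0,0],"turn":7},{"gripper":1,"dp":[0,0,0],"turn":7},{"gripper":1,"dp":[0,0,0],"turn":7},{"gripper":1,"dp":[0,0,0],"turn":7}]'
python3 - <<'E'
from h import *
go([0.45,-0.12,0.30],-67)
im,W=cloud("wrist");cv2.imwrite("pics/w1.png",im);np.save("w1.npy",W)
for t in("spout_head","stand","dish_shelf","petri_dish","start_rib","shelf_mid","shoulder","spout_tip","head_grip"):
    print(t,[(round(d["score"],2),np.round(d["position"],4).tolist()) for d in arm.pinpoint(t,"wrist")[:4]])
E
```

```text
time: 1.67
eef_pos: [0.2829, 0.3082, 0.2784]
eef_rot: [0.0, 0.142, 0.99, 0.0]
contact_force: [1.6, 0.2, 0.2]
opening: 0.091
finger_force: 0.0
time: 2.33
eef_pos: [0.3897, 0.018, 0.2943]
eef_rot: [0.0, 0.142, 0.99, 0.0]
contact_force: [1.2, 0.3, -0.1]
opening: 0.0912
finger_force: 0.0
time: 3.0
eef_pos: [0.4427, -0.1252, 0.2939]
eef_rot: [-0.0, 0.381, 0.925, 0.0]
contact_force: [-0.5, 0.1, -0.1]
opening: 0.0911
finger_force: 0.0
time: 3.67
eef_pos: [0.4427, -0.1249, 0.294]
eef_rot: [0.0, 0.77, 0.638, 0.0]
contact_force: [-0.2, 0.0, -0.2]
opening: 0.0915
finger_force: 0.0
time: 4.33
eef_pos: [0.4427, -0.1249, 0.294]
eef_rot: [0.0, 0.979, 0.202, 0.0]
contact_force: [-0.2, 0.8, 0.4]
opening: 0.0912
finger_force: 0.0
t 4.33 tcp [ 0.4427 -0.1249  0.294 ] F [-0.2  0.8  0.4] q6 43.5
yawy -66.72 dp mm [ 8.6 -1.6 -6. ] turn 0.28
spout_head [(0.86, [0.5321, -0.2338, -0.0016]), (0.74, [0.3686, -0.2125, 0.0029]), (0.68, [0.5557, 0.1498, -0.0006]), (0.31, [0.5222, -0.0113, 0.0469])]
stand [(0.77, [0.5226, -0.0079, -0.0036])]
dish_shelf []
petri_dish [(0.64, [0.4481, 0.006, 0.0319])]
start_rib []
shelf_mid []
shoulder [(0.71, [0.5208, -0.0123, 0.0487])]
spout_tip [(0.93, [0.4551, -0.2656, 0.0078]), (0.9, [0.2625, -0.1767, 0.0091])]
head_grip [(0.94, [0.3647, -0.21, 0.0774]), (0.64, [0.531, -0.2353, 0.0528])]
```

View pics/w1.png

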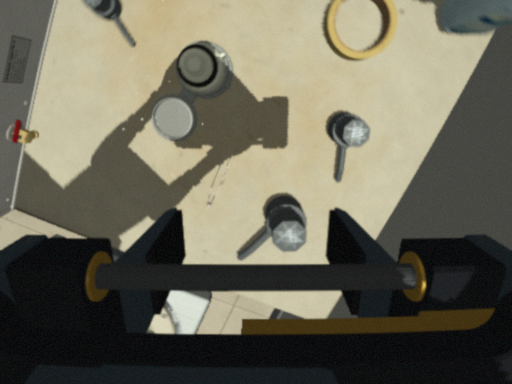

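The wrist view shows the stand at (203,65), the dish at (174,117), and the middle head at (350,130) with its spout pointing down. Now I'll fit the axes from depth.

```bash
cat > fit.py <<'E'
from h import *
from scipy.optimize import least_squares
def circ(P,c0,r,lab):
    if len(P)<15: print(lab,"few",len(P));return
    f=least_squares(lambda c:np.hypot(*(P[:,:2]-c).T)-r,c0,loss="soft_l1",f_scale=.001)
    print(lab,len(P),np.round(f.x,4),"rms mm",round(1e3*np.sqrt(np.mean(f.fun**2)),2)); return f.x
def near(W,c,rad,z0,z1):
    P=W.reshape(-1,3);P=P[~np.isnan(P[:,0])];return P[(np.hypot(*(P[:,:2]-c).T)<rad)&(P[:,2]>z0)&(P[:,2]<z1)]
E
python3 - <<'E'
from fit import *
cl={"w":np.load("w1.npy")}
for c in("scene","top"): cl[c]=cloud(c)[1]
H=[.532,-.234];S=[.522,-.008];D=[.448,.005]
for n,W in cl.items():
    print("==",n)
    P=near(W,H,.03,.005,.029);circ(P[np.hypot(*(P[:,:2]-H).T)<.03],H,.0245,"head skirt")
    circ(near(W,H,.03,.038,.062),H,.0187,"head grip")
    P=near(W,H,.03,.064,.09);print(" head top",len(P),P.mean(0).round(4) if len(P) else "",P[:,2].max() if len(P) else "")
    P=near(W,H,.095,.003,.02);P=P[np.hypot(*(P[:,:2]-H).T)>.03]
    if len(P): m=P.mean(0);print(" spout yaw",np.degrees(np.arctan2(m[1]-H[1],m[0]-H[0])).round(1),len(P))
    circ(near(W,S,.035,.03,.05),S,.032,"body"); circ(near(W,S,.029,.058,.068),S,.026,"ring")
    P=near(W,S,.012,.075,.12);print(" dome",len(P),P.mean(0).round(4),np.sort(P[:,2])[-5:].round(4))
    P=near(W,D,.04,.02,.06);print(" dishregion",len(P),P.mean(0).round(4),np.percentile(P[:,2],[5,50,95]).round(4))
    circ(P[P[:,2]>.036],D,.0285,"dish")
E
```

```text
== w
head skirt 149 [ 0.5301 -0.2352] rms mm 0.83
head grip 136 [ 0.5306 -0.2352] rms mm 0.5
 head top 586 [ 0.5305 -0.2345  0.0657] 0.06774921781104695
 spout yaw -160.3 227
body 462 [ 0.5243 -0.0081] rms mm 2.99
ring few 12
 dome 314 [ 0.5223 -0.0089  0.0874] [0.0912 0.0912 0.0913 0.0913 0.0915]
 dishregion 1789 [0.4494 0.0041 0.0314] [0.0278 0.0304 0.0406]
dish 213 [0.4475 0.0044] rms mm 1.01
== scene
head skirt 178 [ 0.5322 -0.2347] rms mm 1.45
head grip 160 [ 0.5316 -0.2355] rms mm 0.93
 head top 244 [ 0.5303 -0.236   0.0661] 0.06960524284439241
 spout yaw -147.6 189
body 322 [ 0.5241 -0.0091] rms mm 3.71
ring 61 [ 0.5251 -0.0087] rms mm 6.8
 dome 92 [ 0.5191 -0.0101  0.0869] [0.0911 0.0913 0.0917 0.0925 0.093 ]
 dishregion 786 [0.4453 0.0017 0.0322] [0.0272 0.031  0.0413]
dish 142 [0.4445 0.0031] rms mm 1.19
== top
head skirt few 0
head grip few 0
 head top 0  
body few 9
ring few 0
 dome 28 [ 0.5144 -0.0068  0.0867] [0.0896 0.0914 0.0914 0.0915 0.0936]
 dishregion 372 [0.4421 0.0136 0.0332] [0.0295 0.0324 0.0422]
dish 46 [0.4457 0.0044] rms mm 2.87
```

Run:
```python
from h import *
go([0.523,-0.009,0.20],-68)
```

```text
t 4.93 tcp [ 0.4427 -0.1249  0.2939] F [ 0.6  0.2 -0.3] q6 43.1
yawy -66.33 dp mm [120.  -73.9  93.9] turn 1.67
```

```bash
python3 -m inch '[{"gripper":1,"dp":[0.024,-0.0148,0.012],"turn":0},{"gripper":1,"dp":[0.024,-0.0148,0.012],"turn":0},{"gripper":1,"dp":[0.024,-0.0148,0.012],"turn":0},{"gripper":1,"dp":[0.024,-0.0148,0.012],"turn":0},{"gripper":1,"dp":[0.024,-0.0147,0.012],"turn":1.7},{"gripper":1,"dp":[0,0,0.034],"turn":0},{"gripper":1,"dp":[0,0,0],"turn":0},{"gripper":1,"dp":[0,0,0],"turn":0}]'
python3 - <<'E'
from fit import *
go([0.523,-0.009,0.20],-68)
im,W=cloud("wrist");cv2.imwrite("pics/w2.png",im);np.save("w2.npy",W)
for t in("stand","dish_shelf","petri_dish","start_rib","shelf_mid","shoulder"):
    print(t,[(round(d["score"],2),np.round(d["position"],4).tolist()) for d in arm.pinpoint(t,"wrist")[:2]])
S=[.522,-.008];D=[.448,.005]
circ(near(W,S,.036,.03,.048),S,.032,"body"); circ(near(W,S,.029,.064,.07),S,.026,"ring")
circ(near(W,S,.042,.001,.03),S,.04,"foot")
P=near(W,S,.04,.04,.12);print(np.histogram(P[:,2],np.arange(.04,.1,.002)))
P=near(W,S,.02,.09,.12);print(" dome",len(P),P.mean(0).round(4),np.sort(P[:,2])[-5:].round(4))
P=near(W,D,.04,.036,.06);circ(P,D,.0285,"dish")
E
```

```text
time: 5.6
eef_pos: [0.5219, -0.009, 0.1992]
eef_rot: [-0.001, 0.982, 0.191, -0.002]
contact_force: [0.7, -0.6, 0.7]
opening: 0.0912
finger_force: 0.0
t 5.6 tcp [ 0.5219 -0.009   0.1992] F [ 0.7 -0.6  0.7] q6 60.5
yawy -68.01 dp mm [ 1.   0.4 -0.8] turn -0.01
stand [(0.76, [0.5183, -0.0076, -0.0041])]
dish_shelf []
petri_dish [(0.68, [0.4481, 0.0061, 0.029])]
start_rib [(0.86, [0.5531, -0.028, 0.0441])]
shelf_mid [(0.28, [0.5334, -0.2365, -0.0004])]
shoulder [(0.96, [0.5212, -0.0115, 0.0512]), (0.57, [0.3887, -0.0886, 0.0014])]
body 281 [ 0.5249 -0.0079] rms mm 1.35
ring 40 [ 0.525  -0.0096] rms mm 2.1
foot 492 [ 0.5224 -0.0104] rms mm 2.19
(array([ 12,  13,  15,  33, 151, 291, 217,   2,   0,   0,   0,   0,   3,
        20,  28, 373, 217,   5,  86, 123, 111, 174, 143, 135, 143, 191,
         4,   0,   0]), array([0.04 , 0.042, 0.044, 0.046, 0.048, 0.05 , 0.052, 0.054, 0.056,
       0.058, 0.06 , 0.062, 0.064, 0.066, 0.068, 0.07 , 0.072, 0.074,
       0.076, 0.078, 0.08 , 0.082, 0.084, 0.086, 0.088, 0.09 , 0.092,
       0.094, 0.096, 0.098]))
 dome 195 [ 0.5265 -0.0086  0.0909] [0.092  0.0921 0.0921 0.0923 0.0927]
dish 368 [0.4482 0.0046] rms mm 0.94
```

View pics/w2.png

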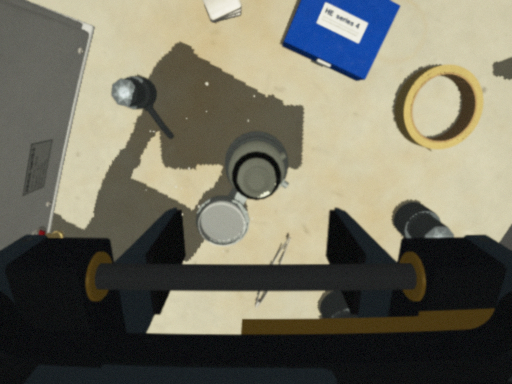

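The wrist view now shows the stand at (257,165) with the black ring, its rib at (285,183), and the dish at (222,220). I'll refine the axis from the ring's and the shoulder's outlines.

Run:
```python
from fit import *
W=np.load("w2.npy");im=cv2.imread("pics/w2.png")
def outline(z0,z1,r,lab,c):
    m=(np.abs(W[...,2]-(z0+z1)/2)<(z1-z0)/2)&(np.hypot(W[...,0]-.523,W[...,1]+.009)<.045)
    m=cv2.morphologyEx(m.astype(np.uint8),cv2.MORPH_CLOSE,np.ones((3,3)))
    P=W[m>0];P=P[~np.isnan(P[:,0])];
    a=np.arctan2(P[:,1]-c[1],P[:,0]-c[0]);rr=np.hypot(*(P[:,:2]-c).T)
    Q=[]
    for k in range(36):
        s=(a>=-np.pi+k*np.pi/18)&(a<-np.pi+(k+1)*np.pi/18)
        if s.sum()>1: i=np.where(s)[0];Q.append(P[i[np.argmax(rr[i])]])
    Q=np.array(Q);x=circ(Q,c,r,lab);print(np.round(1e3*np.hypot(*(Q[:,:2]-x).T),1))
outline(.0695,.0745,.026,"ring",[.523,-.009]);outline(.0475,.0545,.032,"shoulder",[.523,-.009])
for W_ in(np.load("w1.npy"),):
    W=W_;outline(.0695,.0745,.026,"ring1",[.523,-.009]);outline(.0475,.0545,.032,"sh1",[.523,-.009])
```

```text
ring 36 [ 0.5263 -0.0091] rms mm 0.95
[25.8 24.7 25.1 24.7 25.2 24.7 24.9 24.8 25.5 25.6 25.5 24.9 25.1 25.6
 25.4 25.  25.  24.8 24.9 24.7 24.6 25.1 24.8 25.3 24.7 25.  25.  25.8
 25.4 25.6 25.2 25.4 24.7 25.2 25.6 25.1]
shoulder 25 [ 0.5255 -0.0098] rms mm 1.18
[30.7 30.9 30.8 30.9 31.4 32.5 36.8 31.4 31.6 31.7 31.8 31.4 31.4 31.9
 31.9 32.3 31.9 32.  31.7 31.7 31.9 31.  31.6 30.9 30.8]
ring1 36 [ 0.5259 -0.0097] rms mm 1.14
[25.7 24.7 24.  24.3 24.6 24.3 24.5 24.4 25.4 25.3 25.7 24.4 24.7 25.
 24.5 24.8 24.7 25.5 25.1 24.9 25.1 25.2 24.8 25.2 24.7 25.2 24.9 25.4
 24.9 24.9 24.9 24.8 25.3 24.6 25.7 26.3]
sh1 29 [ 0.5264 -0.009 ] rms mm 1.41
[31.2 30.9 31.6 31.  31.2 31.9 31.5 32.2 31.5 32.  31.7 31.2 30.7 30.8
 36.  32.4 30.  30.  30.7 30.5 30.  30.1 29.9 30.1 30.5 30.8 31.6 32.4
 31. ]
```

Four outlines agree on a stand axis of (0.526, -0.0094). The rib yaw is about -34.5° and the dish yaw 169.8°, so the turn is about 155.5°, which is in range. Next, go over the middle head.

Run:
```python
from h import *
go([0.5304,-0.235,0.12],-68)
```

```text
t 5.95 tcp [ 0.5234 -0.0096  0.201 ] F [ 0.7 -0.  -0.1] q6 60.5
yawy -68.11 dp mm [-77.7 211.7  81.1] turn -0.11
```

```bash
python3 -m inch '[{"gripper":1,"dp":[-0.013,0.0353,0.005],"turn":0},{"gripper":1,"dp":[-0.013,0.0353,0.005],"turn":0},{"gripper":1,"dp":[-0.013,0.0353,0.006],"turn":0},{"gripper":1,"dp":[-0.013,0.0353,0.015],"turn":0},{"gripper":1,"dp":[-0.013,0.0353,0.02],"turn":0},{"gripper":1,"dp":[-0.0127,0.0352,0.03],"turn":0},{"gripper":1,"dp":[0,0,0],"turn":0},{"gripper":1,"dp":[0,0,0],"turn":0}]'
python3 - <<'E'
from fit import *
im,W=cloud("wrist")
H=[.5304,-.235]
circ(near(W,H,.03,.038,.06),H,.0187,"grip");circ(near(W,H,.028,.01,.03),H,.0245,"skirt")
for t in("spout_head","spout_tip","head_grip"):
    print(t,[(round(d["score"],2),np.round(d["position"],4).tolist()) for d in arm.pinpoint(t,"wrist")[:2]])
go([0.5304,-0.235,0.037],-68)
E
```

```text
time: 6.62
eef_pos: [0.529, -0.2302, 0.1223]
eef_rot: [-0.001, 0.982, 0.189, -0.001]
contact_force: [0.1, 0.1, -0.3]
opening: 0.0914
finger_force: 0.0
grip 251 [ 0.5328 -0.2331] rms mm 0.42
skirt 163 [ 0.5319 -0.2332] rms mm 0.29
spout_head [(0.81, [0.5277, -0.2347, -0.0014]), (0.61, [0.37, -0.2133, 0.0009])]
spout_tip [(0.66, [0.4585, -0.2649, 0.006])]
head_grip [(0.92, [0.3655, -0.2097, 0.0751]), (0.81, [0.5313, -0.2332, 0.0524])]
t 6.82 tcp [ 0.5303 -0.228   0.1244] F [ 0.1 -0.2  0.2] q6 38.8
yawy -68.02 dp mm [-2.6  6.5 87.4] turn -0.02
```

Run:
```python
from fit import *
im,W=cloud("wrist")
H=[.5315,-.234]
circ(near(W,H,.03,.038,.06),H,.0187,"grip");circ(near(W,H,.028,.01,.03),H,.0245,"skirt")
go([0.5318,-0.234,0.037],-67.5)
```

```text
grip 249 [ 0.5322 -0.2341] rms mm 0.44
skirt 177 [ 0.5316 -0.2341] rms mm 0.76
t 6.87 tcp [ 0.5303 -0.2279  0.1243] F [0.5 0.4 0.1] q6 38.8
yawy -68.0 dp mm [-1.   6.1 87.4] turn -0.5
```

```bash
python3 -m inch '[{"gripper":1,"dp":[-0.001,0.0062,0.01],"turn":-0.5},{"gripper":1,"dp":[0,0,0.02],"turn":0},{"gripper":1,"dp":[0,0,0.02],"turn":0},{"gripper":1,"dp":[0,0,0.015],"turn":0},{"gripper":1,"dp":[0,0,0.0125],"turn":0},{"gripper":1,"dp":[0,0,0.0095],"turn":0},{"gripper":1,"dp":[0,0,0],"turn":0},{"gripper":1,"dp":[0,0,0],"turn":0}]'
python3 -c "
from h import *
go([0.5319,-0.2341,0.037],-67.5)"
```

```text
time: 7.53
eef_pos: [0.5312, -0.2347, 0.0361]
eef_rot: [-0.0, 0.981, 0.195, -0.0]
contact_force: [-0.1, -0.2, -0.0]
opening: 0.0911
finger_force: 0.0
t 7.53 tcp [ 0.5312 -0.2347  0.0361] F [-0.1 -0.2 -0. ] q6 37.8
yawy -67.54 dp mm [ 0.8 -0.3 -0.9] turn -0.04
```

```bash
python3 -m inch '[{"gripper":-1,"dp":[0.0007,0,-0.0005],"turn":0},{"gripper":-1,"dp":[0,0,0],"turn":0},{"gripper":-1,"dp":[0,0,0],"turn":0},{"gripper":-1,"dp":[0,0,0],"turn":0},{"gripper":-1,"dp":[0,0,0],"turn":0},{"gripper":-1,"dp":[0,0,0],"turn":0}]'; python3 -c "
from fit import *
im,W=cloud('wrist')
for t in('spout_head','spout_tip'):
    print(t,[(round(d['score'],2),np.round(d['position'],4).tolist()) for d in arm.pinpoint(t,'wrist')[:2]])
go([0.5319,-0.2341,0.037],-67.5);print(arm.get_state()['opening'],arm.get_state()['finger_force'],arm.get_state()['torque'])"
```

```text
time: 8.03
eef_pos: [0.5319, -0.2347, 0.037]
eef_rot: [0.0, 0.981, 0.194, 0.0]
contact_force: [-0.6, -0.8, 0.5]
opening: 0.0537
finger_force: 0.0
spout_head [(0.61, [0.5326, -0.2338, 0.0003])]
spout_tip [(0.83, [0.4567, -0.2623, 0.0044])]
t 8.18 tcp [ 0.5319 -0.2346  0.0368] F [-0.7  0.3  0.4] q6 37.9
yawy -67.58 dp mm [ 0.2 -0.4 -0.2] turn -0.08
0.04202054340501902 0.0 [-0.10068987  0.20037871  0.01421123]
```

```bash
python3 -m inch '[{"gripper":-1,"dp":[0,0,0],"turn":0},{"gripper":-1,"dp":[0,0,0],"turn":0},{"gripper":-1,"dp":[0,0,0],"turn":0},{"gripper":-1,"dp":[0,0,0],"turn":0}]';python3 -m inch '[{"gripper":-1,"dp":[0,0,-0.005],"turn":0},{"gripper":-1,"dp":[0,0,-0.015],"turn":0},{"gripper":-1,"dp":[0,0,-0.025],"turn":0},{"gripper":-1,"dp":[0,0,-0.03],"turn":0},{"gripper":-1,"dp":[0,0,-0.03],"turn":0},{"gripper":-1,"dp":[0,0,-0.023],"turn":0},{"gripper":-1,"dp":[0,0,0],"turn":0},{"gripper":-1,"dp":[0,0,0],"turn":0}]'; python3 -c "
from fit import *
im,W=cloud('wrist');cv2.imwrite('pics/w3.png',im)
for t in('spout_head','spout_tip'):
    print(t,[(round(d['score'],2),np.round(d['position'],4).tolist()) for d in arm.pinpoint(t,'wrist')[:2]])
go([0.526,-0.0094,0.165],55.5)
print(arm.get_state()['opening'],arm.get_state()['finger_force'],arm.get_state()['torque'])"
```

```text
time: 8.52
eef_pos: [0.5318, -0.2346, 0.0368]
eef_rot: [-0.0, 0.981, 0.194, -0.0]
contact_force: [-0.2, 0.9, 0.3]
opening: 0.0357
finger_force: 30.0
time: 9.18
eef_pos: [0.5324, -0.2349, 0.1662]
eef_rot: [0.001, 0.981, 0.194, 0.001]
contact_force: [0.3, 0.5, -2.1]
opening: 0.0354
finger_force: 30.0
spout_head [(0.83, [0.5344, -0.2351, 0.1288])]
spout_tip [(0.68, [0.458, -0.2631, 0.1333])]
t 9.33 tcp [ 0.5312 -0.2342  0.1638] F [-0.1  0.2 -2. ] q6 37.9
yawy -67.58 dp mm [  81.  -209.8   -1. ] turn -123.08
0.03562884423187545 29.99418614755669 [-0.05847213  0.11762893  0.00567166]
```

View pics/w3.png

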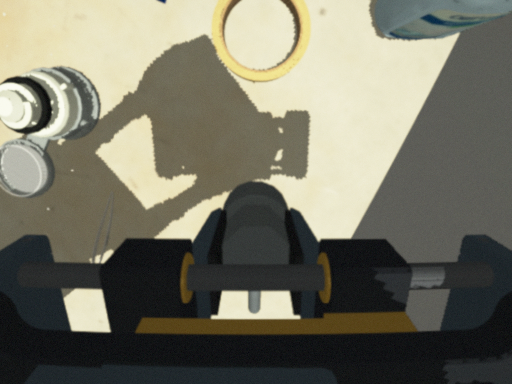

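Gripped squarely: the head at (255,220) is between the pads and the spout points straight down in the image at (254,300), so spout yaw = tool-y yaw − 90°. Carrying it over the neck.

```bash
python3 -m inch '[{"gripper":-1,"dp":[0.0101,-0.0262,0],"turn":0},{"gripper":-1,"dp":[0.0101,-0.0262,0],"turn":0},{"gripper":-1,"dp":[0.0101,-0.0262,0],"turn":0},{"gripper":-1,"dp":[0.0101,-0.0262,0],"turn":0},{"gripper":-1,"dp":[0.0101,-0.0262,0],"turn":0},{"gripper":-1,"dp":[0.0101,-0.0262,0],"turn":0},{"gripper":-1,"dp":[0.0101,-0.0262,0],"turn":0},{"gripper":-1,"dp":[0.0101,-0.0262,0],"turn":0}]' >/dev/null
python3 -m inch '[{"gripper":-1,"dp":[0,0,0],"turn":-6},{"gripper":-1,"dp":[0,0,0],"turn":-6.5},{"gripper":-1,"dp":[0,0,0],"turn":-6.5},{"gripper":-1,"dp":[0,0,0],"turn":-6.5},{"gripper":-1,"dp":[0,0,0],"turn":-6.5},{"gripper":-1,"dp":[0,0,0],"turn":-6.5},{"gripper":-1,"dp":[0,0,0],"turn":-6.5},{"gripper":-1,"dp":[0,0,0],"turn":-6.5}]' >/dev/null
python3 -m inch '[{"gripper":-1,"dp":[0,0,0],"turn":-6.5},{"gripper":-1,"dp":[0,0,0],"turn":-6.5},{"gripper":-1,"dp":[0,0,0],"turn":-6.5},{"gripper":-1,"dp":[0,0,0],"turn":-6.5},{"gripper":-1,"dp":[0,0,0],"turn":-6.5},{"gripper":-1,"dp":[0,0,0],"turn":-6.5},{"gripper":-1,"dp":[0,0,0],"turn":-6.5},{"gripper":-1,"dp":[0,0,0],"turn":-6.5}]' >/dev/null
python3 -m inch '[{"gripper":-1,"dp":[0,0,0],"turn":-6.5},{"gripper":-1,"dp":[0,0,0],"turn":-6.5},{"gripper":-1,"dp":[0,0,0],"turn":-6.5},{"gripper":-1,"dp":[0,0,0],"turn":0},{"gripper":-1,"dp":[0,0,0],"turn":0},{"gripper":-1,"dp":[0,0,0],"turn":0},{"gripper":-1,"dp":[0,0,0],"turn":0}]'
python3 -c "
from fit import *
for cam in('scene','wrist'):
  im,W=cloud(cam);np.save(cam+'4.npy',W);cv2.imwrite('pics/4'+cam+'.png',im)
  for t in('spout_head','spout_tip','head_grip','start_rib','shoulder'):
    print(t,[(round(d['score'],2),np.round(d['position'],4).tolist()) for d in arm.pinpoint(t,cam)[:3]])
go([0.526,-0.0094,0.135],55.5)
print(arm.get_state()['opening'],arm.get_state()['torque'])"
```

```text
time: 11.92
eef_pos: [0.5264, -0.01, 0.1645]
eef_rot: [-0.0, 0.299, 0.954, -0.0]
contact_force: [-0.4, -0.7, -1.8]
opening: 0.036
finger_force: 30.0
spout_head [(0.96, [0.5508, 0.148, 0.0013]), (0.65, [0.366, -0.2121, 0.0011]), (0.64, [0.5277, -0.0126, 0.1272])]
spout_tip [(0.97, [0.5189, 0.0999, 0.0051]), (0.94, [0.586, -0.0578, 0.1327]), (0.79, [0.264, -0.1773, 0.0104])]
head_grip [(0.81, [0.5269, -0.0088, 0.1817]), (0.76, [0.3676, -0.2098, 0.0692]), (0.64, [0.5545, 0.151, 0.0436])]
start_rib [(0.82, [0.556, -0.0285, 0.0419])]
shoulder [(0.78, [0.5255, -0.0079, 0.0532])]
spout_head [(0.97, [0.3711, -0.2106, 0.0009]), (0.83, [0.5247, -0.0114, 0.1279]), (0.76, [0.5522, 0.1486, 0.0023])]
spout_tip [(0.89, [0.5903, -0.0565, 0.1354]), (0.69, [0.5231, 0.0999, 0.0027])]
head_grip [(0.94, [0.5528, 0.1488, 0.044]), (0.61, [0.5266, -0.0123, 0.1812]), (0.32, [0.3864, -0.0908, 0.003])]
start_rib []
shoulder [(0.62, [0.5199, -0.0132, 0.0519])]
t 12.52 tcp [ 0.5266 -0.0101  0.1648] F [ 0.7  0.5 -1. ] q6 -63.0
yawy 55.42 dp mm [ 0.9  0.2 29.8] turn -0.08
0.0359605585603924 [-0.00531718 -0.02514929 -0.02108106]
```

```bash
python3 -c "
from fit import *
C=[.5266,-.0101]
for n in('scene4','wrist4'):
  W=np.load(n+'.npy')
  circ(near(W,C,.03,.131,.156),C,.0245,n+' skirt');circ(near(W,C,.022,.165,.19),C,.0187,' grip')
  S=[.526,-.0094]
  P=near(W,S,.0335,.035,.049);P=P[np.hypot(*(P[:,:2]-S).T)>.029];circ(P,S,.032,' body')
  P=near(W,S,.0285,.065,.071);P=P[np.hypot(*(P[:,:2]-S).T)>.0235];circ(P,S,.026,' ring')
  circ(near(W,S,.042,.004,.02),S,.040,' foot')
"
```

```text
scene4 skirt 266 [ 0.5257 -0.0109] rms mm 1.2
 grip 18 [ 0.525  -0.0129] rms mm 0.54
 body 102 [ 0.5254 -0.0094] rms mm 1.03
 ring 68 [ 0.5252 -0.0095] rms mm 1.2
 foot 187 [ 0.5269 -0.0062] rms mm 3.21
wrist4 skirt 622 [ 0.5262 -0.01  ] rms mm 0.21
 grip 1033 [ 0.5261 -0.0098] rms mm 0.68
 body 305 [ 0.5258 -0.0093] rms mm 0.98
 ring 294 [ 0.5264 -0.0096] rms mm 1.15
 foot 301 [ 0.5276 -0.0104] rms mm 1.65
```

```bash
python3 -m inch '[{"gripper":-1,"dp":[0.0006,0.0001,0.008],"turn":0},{"gripper":-1,"dp":[0,0,0.01],"turn":0},{"gripper":-1,"dp":[0,0,0.008],"turn":0},{"gripper":-1,"dp":[0,0,0.006],"turn":0},{"gripper":-1,"dp":[0,0,0.005],"turn":0},{"gripper":-1,"dp":[0,0,0.003],"turn":0},{"gripper":-1,"dp":[0,0,0],"turn":0},{"gripper":-1,"dp":[0,0,0],"turn":0}]'
python3 -c "
from h import *
go([0.5264,-0.0096,0.118],55.5)"
```

```text
time: 13.18
eef_pos: [0.5262, -0.0096, 0.1247]
eef_rot: [-0.0, 0.297, 0.955, -0.0]
contact_force: [0.5, -0.4, -1.7]
opening: 0.0361
finger_force: 30.0
t 13.18 tcp [ 0.5262 -0.0096  0.1247] F [ 0.5 -0.4 -1.7] q6 -63.0
yawy 55.42 dp mm [-0.2  0.1  6.7] turn -0.08
```

```bash
python3 -m inch '[{"gripper":-1,"dp":[0,0,0.002],"turn":0},{"gripper":-1,"dp":[0,0,0.002],"turn":0},{"gripper":-1,"dp":[0,0,0.002],"turn":0},{"gripper":-1,"dp":[0,0,0.001],"turn":0},{"gripper":-1,"dp":[0,0,0.001],"turn":0},{"gripper":-1,"dp":[0,0,0],"turn":0}]'
for i in 1; do python3 -m inch '[{"gripper":-1,"dp":[0,0,0.0007],"turn":0},{"gripper":-1,"dp":[0,0,0.0007],"turn":0},{"gripper":-1,"dp":[0,0,0],"turn":0}]'; done
python3 -m inch '[{"gripper":-1,"dp":[0,0,0.0007],"turn":0},{"gripper":-1,"dp":[0,0,0.0007],"turn":0},{"gripper":-1,"dp":[0,0,0],"turn":0}]'
```

```text
time: 13.68
eef_pos: [0.5261, -0.0096, 0.1166]
eef_rot: [-0.0, 0.297, 0.955, -0.0]
contact_force: [-0.1, -0.8, -1.5]
opening: 0.0359
finger_force: 30.0
time: 13.93
eef_pos: [0.5261, -0.0096, 0.1153]
eef_rot: [-0.0, 0.297, 0.955, -0.0]
contact_force: [-0.4, 0.1, -1.3]
opening: 0.0362
finger_force: 30.0
time: 14.18
eef_pos: [0.5261, -0.0096, 0.1139]
eef_rot: [-0.0, 0.297, 0.955, -0.0]
contact_force: [0.0, -0.2, -1.6]
opening: 0.036
finger_force: 30.0
```

Expected contact is around TCP z 0.111, so continue in small steps, reading the force each time.

```bash
python3 -m inch '[{"gripper":-1,"dp":[0,0,0.0006],"turn":0},{"gripper":-1,"dp":[0,0,0.0006],"turn":0},{"gripper":-1,"dp":[0,0,0],"turn":0}]'|grep -E "eef_pos|contact"
python3 -m inch '[{"gripper":-1,"dp":[0,0,0.0005],"turn":0},{"gripper":-1,"dp":[0,0,0],"turn":0}]'|grep -E "eef_pos|contact"
python3 -m inch '[{"gripper":-1,"dp":[0,0,0.0005],"turn":0},{"gripper":-1,"dp":[0,0,0],"turn":0}]'|grep -E "eef_pos|contact"
```

```text
eef_pos: [0.5261, -0.0096, 0.1127]
contact_force: [-0.4, -0.8, -2.1]
eef_pos: [0.5261, -0.0096, 0.1122]
contact_force: [0.2, -0.5, -1.7]
eef_pos: [0.5261, -0.0096, 0.1117]
contact_force: [-0.2, -0.4, -1.8]
```

```bash
python3 -m inch '[{"gripper":-1,"dp":[0,0,0.0004],"turn":0},{"gripper":-1,"dp":[0,0,0],"turn":0}]'|grep -E "eef_pos|contact"
python3 -m inch '[{"gripper":-1,"dp":[0,0,0.0004],"turn":0},{"gripper":-1,"dp":[0,0,0],"turn":0}]'|grep -E "eef_pos|contact"
```

```text
eef_pos: [0.5261, -0.0096, 0.1113]
contact_force: [-0.3, -0.3, -1.4]
eef_pos: [0.5262, -0.0096, 0.1109]
contact_force: [-0.1, -1.0, -2.4]
```

```bash
python3 -m inch '[{"gripper":-1,"dp":[0,0,0.0004],"turn":0},{"gripper":-1,"dp":[0,0,0],"turn":0}]'|grep -E "eef_pos|contact"
```

```text
eef_pos: [0.5262, -0.0096, 0.1105]
contact_force: [0.5, 0.2, -1.4]
```

```bash
python3 -m inch '[{"gripper":-1,"dp":[0,0,0.0004],"turn":0},{"gripper":-1,"dp":[0,0,0],"turn":0}]'|grep -E "eef_pos|contact"
```

```text
eef_pos: [0.5262, -0.0097, 0.1103]
contact_force: [0.4, -0.5, 1.3]
```

```bash
python3 -m inch '[{"gripper":-1,"dp":[0,0,0.0004],"turn":0},{"gripper":-1,"dp":[0,0,0],"turn":0}]'|grep -E "eef_pos|contact"
```

```text
eef_pos: [0.5264, -0.0097, 0.1101]
contact_force: [-0.7, -0.3, 7.2]
```

```bash
python3 -m inch '[{"gripper":-1,"dp":[0,0,0.0004],"turn":0},{"gripper":-1,"dp":[0,0,0],"turn":0}]'|grep -E "eef_pos|contact|time"
```

```text
time: 15.77
eef_pos: [0.5264, -0.0097, 0.1099]
contact_force: [-2.5, 0.7, 10.6]
```

The pins meet the thread at TCP z 0.1104 (rim 73.5 mm, as expected). I'll ease the push to a few N, then start turning while following the pitch at 0.0444 mm/deg.

```bash
python3 -m inch '[{"gripper":-1,"dp":[0,0,-0.0005],"turn":0},{"gripper":-1,"dp":[0,0,0],"turn":0}]'|grep -E "eef_pos|contact|time"
python3 -m inch '[{"gripper":-1,"dp":[0,0,0.00013],"turn":3},{"gripper":-1,"dp":[0,0,0.00013],"turn":3},{"gripper":-1,"dp":[0,0,0],"turn":0}]'|grep -E "eef_pos|contact|time"; python3 -c "
from h import *
go([0.5264,-0.0096,0.118],55.5);print(arm.get_state()['torque'])"
```

```text
time: 15.93
eef_pos: [0.5263, -0.0097, 0.1102]
contact_force: [-1.2, -0.7, 5.7]
time: 16.18
eef_pos: [0.5263, -0.0097, 0.1098]
contact_force: [-0.4, 0.9, 4.8]
t 16.18 tcp [ 0.5263 -0.0097  0.1098] F [-0.4  0.9  4.8] q6 -56.8
yawy 49.24 dp mm [-0.   0.1 -8.2] turn -6.26
[ 0.11157712  0.07484154 -0.07305619]
```

Following well. Continue.

```bash
python3 -m inch '[{"gripper":-1,"dp":[0,0,0.00018],"turn":4},{"gripper":-1,"dp":[0,0,0.00018],"turn":4},{"gripper":-1,"dp":[0,0,0],"turn":0}]'|grep -E "eef_pos|contact|time"
```

```text
time: 16.43
eef_pos: [0.5263, -0.0097, 0.1094]
contact_force: [0.4, 0.6, 3.0]
```

```bash
python3 -m inch '[{"gripper":-1,"dp":[0,0,0.00018],"turn":4},{"gripper":-1,"dp":[0,0,0.00018],"turn":4},{"gripper":-1,"dp":[0,0,0],"turn":0}]'|grep -E "eef_pos|contact|time"
```

```text
time: 16.68
eef_pos: [0.5264, -0.0096, 0.1091]
contact_force: [0.7, 0.9, 4.1]
```

```bash
python3 -m inch '[{"gripper":-1,"dp":[0,0,0.00018],"turn":4},{"gripper":-1,"dp":[0,0,0.00018],"turn":4},{"gripper":-1,"dp":[0,0,0],"turn":0}]'|grep -E "eef_pos|contact|time"; python3 -c "
from h import *
go([0.5264,-0.0096,0.118],55.5);print(arm.get_state()['torque'])"
```

```text
time: 16.93
eef_pos: [0.5265, -0.0096, 0.1087]
contact_force: [0.0, 0.4, 5.1]
t 16.93 tcp [ 0.5265 -0.0096  0.1087] F [0.  0.4 5.1] q6 -32.9
yawy 25.33 dp mm [ 0.  -0.  -9.3] turn -30.17
[-0.05090914 -0.05025223 -0.10742025]
```

```bash
python3 -m inch '[{"gripper":-1,"dp":[0,0,0.00018],"turn":4},{"gripper":-1,"dp":[0,0,0.00018],"turn":4},{"gripper":-1,"dp":[0,0,0.00018],"turn":4},{"gripper":-1,"dp":[0,0,0],"turn":0}]'|grep -E "eef_pos|contact|time"
```

```text
time: 17.27
eef_pos: [0.5261, -0.0096, 0.1079]
contact_force: [-0.1, -0.1, 1.1]
```

```bash
python3 -m inch '[{"gripper":-1,"dp":[0,0,0.00018],"turn":4},{"gripper":-1,"dp":[0,0,0.00018],"turn":4},{"gripper":-1,"dp":[0,0,0.00018],"turn":4},{"gripper":-1,"dp":[0,0,0],"turn":0}]'|grep -E "eef_pos|contact|time"
```

```text
time: 17.6
eef_pos: [0.5261, -0.0096, 0.1074]
contact_force: [0.5, -1.1, 0.2]
```

```bash
python3 -m inch '[{"gripper":-1,"dp":[0,0,0.00018],"turn":4},{"gripper":-1,"dp":[0,0,0.00018],"turn":4},{"gripper":-1,"dp":[0,0,0.00018],"turn":4},{"gripper":-1,"dp":[0,0,0],"turn":0}]'|grep -E "eef_pos|contact|time|fing"; python3 -c "
from h import *
go([0.5264,-0.0096,0.118],55.5);print(arm.get_state()['torque'])"
```

```text
time: 17.93
eef_pos: [0.5262, -0.0096, 0.1069]
contact_force: [0.7, 0.2, 1.1]
finger_force: 30.0
t 17.93 tcp [ 0.5262 -0.0096  0.1069] F [0.7 0.2 1.1] q6 2.9
yawy -10.45 dp mm [  0.1   0.2 -11.1] turn -65.95
[-0.16387582  0.01894928  0.02051419]
```

```bash
python3 -m inch '[{"gripper":-1,"dp":[0,0,0.00018],"turn":4},{"gripper":-1,"dp":[0,0,0.00018],"turn":4},{"gripper":-1,"dp":[0,0,0.00018],"turn":4},{"gripper":-1,"dp":[0,0,0],"turn":0}]'|grep -E "eef_pos|contact|time"
```

```text
time: 18.27
eef_pos: [0.5262, -0.0097, 0.1064]
contact_force: [-0.4, -0.6, 1.3]
```

```bash
python3 -m inch '[{"gripper":-1,"dp":[0,0,0.00018],"turn":4},{"gripper":-1,"dp":[0,0,0.00018],"turn":4},{"gripper":-1,"dp":[0,0,0.00018],"turn":4},{"gripper":-1,"dp":[0,0,0],"turn":0}]'|grep -E "eef_pos|contact|time"
```

```text
time: 18.6
eef_pos: [0.5261, -0.0097, 0.1059]
contact_force: [-0.6, -1.4, 2.8]
```

```bash
python3 -m inch '[{"gripper":-1,"dp":[0,0,0.00018],"turn":4},{"gripper":-1,"dp":[0,0,0.00018],"turn":4},{"gripper":-1,"dp":[0,0,0.00018],"turn":4},{"gripper":-1,"dp":[0,0,0],"turn":0}]'|grep -E "eef_pos|contact|time|fing"; python3 -c "
from h import *
go([0.5264,-0.0096,0.118],55.5);print(arm.get_state()['torque'])"
```

```text
time: 18.93
eef_pos: [0.526, -0.0098, 0.1053]
contact_force: [-2.1, -2.0, 4.2]
finger_force: 30.0
t 18.93 tcp [ 0.526  -0.0098  0.1053] F [-2.1 -2.   4.2] q6 38.8
yawy -46.39 dp mm [  0.4   0.2 -12.7] turn -101.89
[-0.49090291  0.43658037 -0.06600985]
```

The force is rising against the ring, so the arm is pushing the head through the thread play. I'll stop feeding and let the thread do the drawing.

```bash
python3 -m inch '[{"gripper":-1,"dp":[0,0,-0.0003],"turn":3},{"gripper":-1,"dp":[0,0,-0.0002],"turn":3},{"gripper":-1,"dp":[0,0,0],"turn":3},{"gripper":-1,"dp":[0,0,0],"turn":0}]'|grep -E "eef_pos|contact|time"
```

```text
time: 19.27
eef_pos: [0.526, -0.0096, 0.1058]
contact_force: [-2.0, -2.0, 4.3]
```

```bash
python3 -m inch '[{"gripper":-1,"dp":[0,0,0],"turn":3},{"gripper":-1,"dp":[0,0,0],"turn":3},{"gripper":-1,"dp":[0,0,0],"turn":0}]'|grep -E "eef_pos|contact|time";  python3 -c "
from h import *
go([0.5264,-0.0096,0.118],55.5);print(arm.get_state()['torque'])"
```

```text
time: 19.52
eef_pos: [0.5261, -0.0096, 0.1058]
contact_force: [-1.9, -0.0, 3.9]
t 19.52 tcp [ 0.5261 -0.0096  0.1058] F [-1.9 -0.   3.9] q6 53.8
yawy -61.36 dp mm [  0.3   0.2 -12.2] turn -116.86
[-0.16929106  0.46847026 -0.07796655]
```

```bash
python3 -m inch '[{"gripper":-1,"dp":[0,0,-0.0003],"turn":0},{"gripper":-1,"dp":[0,0,0],"turn":0}]'|grep -E "eef_pos|contact|time"
```

```text
time: 19.68
eef_pos: [0.526, -0.0095, 0.1061]
contact_force: [-1.9, 0.6, 3.6]
```

```bash
python3 -m inch '[{"gripper":-1,"dp":[0,0,-0.0003],"turn":0},{"gripper":-1,"dp":[0,0,0],"turn":0}]'|grep -E "eef_pos|contact|time";  python3 -c "
from h import *
im,W=cloud('scene');cv2.imwrite('pics/s5.png',cv2.resize(im[130:250,130:290],None,fx=5,fy=5,interpolation=2))
print(arm.get_state()['torque'])"
```

```text
time: 19.85
eef_pos: [0.5261, -0.0095, 0.1064]
contact_force: [-0.9, 1.0, 1.3]
[-0.08561407  0.46639831  0.06640145]
```

View pics/s5.png

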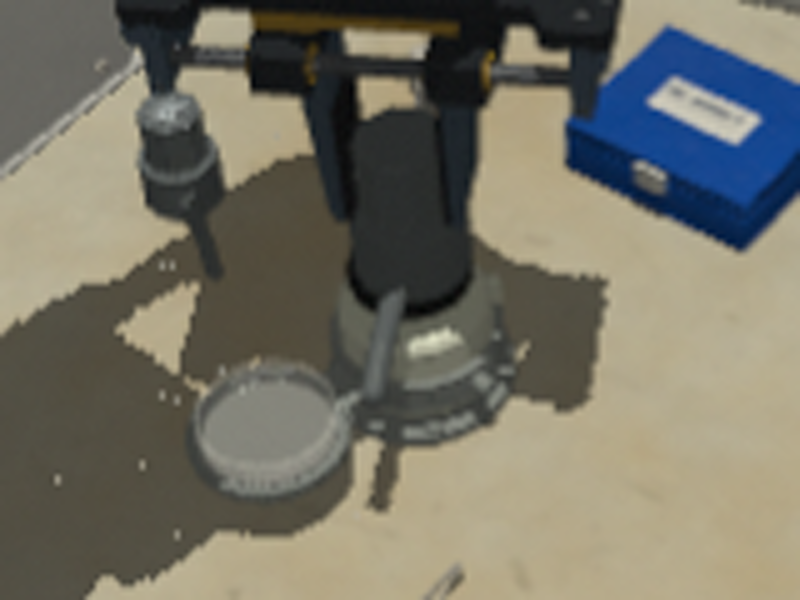

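The spout at (385,345) has yet to swing to the dish at (270,425), and nothing else has moved. I'll feel for the upper flank.

```bash
python3 -m inch '[{"gripper":-1,"dp":[0,0,-0.0003],"turn":0},{"gripper":-1,"dp":[0,0,0],"turn":0}]'|grep -E "eef_pos|contact|time"
```

```text
time: 20.07
eef_pos: [0.5261, -0.0096, 0.1066]
contact_force: [-1.6, 0.3, -0.7]
```

```bash
python3 -m inch '[{"gripper":-1,"dp":[0,0,-0.0002],"turn":0},{"gripper":-1,"dp":[0,0,0],"turn":0}]'|grep -E "eef_pos|contact|time";python3 -c "
from h import *
go([0.5264,-0.0096,0.118],55.5);print(arm.get_state()['torque'])"
```

```text
time: 20.23
eef_pos: [0.526, -0.0096, 0.1068]
contact_force: [-1.1, 0.4, -4.3]
t 20.23 tcp [ 0.526  -0.0096  0.1068] F [-1.1  0.4 -4.3] q6 54.0
yawy -61.57 dp mm [  0.3   0.2 -11.2] turn -117.07
[0.01046907 0.27724322 0.04878759]
```

The thread is holding the head (upper flank at TCP z 0.1066). 38.6° remain, about 1.7 mm of descent.

```bash
python3 -m inch '[{"gripper":-1,"dp":[0,0,0.00038],"turn":4},{"gripper":-1,"dp":[0,0,0.00018],"turn":4},{"gripper":-1,"dp":[0,0,0.00018],"turn":4},{"gripper":-1,"dp":[0,0,0],"turn":0}]'|grep -E "eef_pos|contact|time"
```

```text
time: 20.57
eef_pos: [0.526, -0.0096, 0.1061]
contact_force: [-1.5, 1.1, -1.4]
```

```bash
python3 -m inch '[{"gripper":-1,"dp":[0,0,0.00018],"turn":4},{"gripper":-1,"dp":[0,0,0.00018],"turn":4},{"gripper":-1,"dp":[0,0,0.00018],"turn":4},{"gripper":-1,"dp":[0,0,0],"turn":0}]'|grep -E "eef_pos|contact|time"; python3 -c "
from h import *
go([0.5264,-0.0096,0.118],-100.2);print(arm.get_state()['torque'])"
```

```text
time: 20.9
eef_pos: [0.5259, -0.0096, 0.1055]
contact_force: [-2.2, -0.3, -1.6]
t 20.9 tcp [ 0.5259 -0.0096  0.1055] F [-2.2 -0.3 -1.6] q6 78.1
yawy -85.64 dp mm [  0.5   0.  -12.5] turn 14.56
[ 0.00515218  0.6887052  -0.09207167]
```

```bash
python3 -m inch '[{"gripper":-1,"dp":[0,0,0.00022],"turn":5},{"gripper":-1,"dp":[0,0,0.00022],"turn":5},{"gripper":-1,"dp":[0,0,0.0002],"turn":4.5},{"gripper":-1,"dp":[0,0,0],"turn":0}]'|grep -E "eef_pos|contact|time"; python3 -c "
from fit import *
for cam in('scene','wrist'):
  im,W=cloud(cam);np.save(cam+'6.npy',W)
  if cam=='scene':cv2.imwrite('pics/s6.png',cv2.resize(im[130:250,130:290],None,fx=5,fy=5,interpolation=2))
  D=[.448,.0046];P=near(W,D,.04,.036,.052);circ(P,D,.0285,cam+' dish')
  for t in('spout_tip','petri_dish','spout_head'):
    print(t,[(round(d['score'],2),np.round(d['position'],4).tolist()) for d in arm.pinpoint(t,cam)[:3]])
  P=near(W,[.526,-.0096],.095,.066,.09);d=P[:,:2]-[.526,-.0096];r=np.hypot(*d.T);d=d[r>.032];print('spout yaw',len(d),np.degrees(np.arctan2(d[:,1],d[:,0])).mean() if len(d) else '')
go([0.5264,-0.0096,0.118],-100.2);print(arm.get_state()['torque'])"
```

```text
time: 21.23
eef_pos: [0.5258, -0.0096, 0.1049]
contact_force: [-3.4, -0.1, -0.2]
scene dish 148 [0.4445 0.0028] rms mm 1.15
spout_tip [(0.93, [0.4456, 0.004, 0.0722]), (0.93, [0.2677, -0.1734, 0.0099]), (0.65, [0.5173, 0.0992, 0.0051])]
petri_dish [(0.66, [0.4478, 0.0071, 0.0332])]
spout_head [(0.95, [0.368, -0.2115, 0.0011]), (0.71, [0.5256, -0.0128, 0.0649]), (0.65, [0.5525, 0.149, 0.0031])]
spout yaw 138 165.23608198757285
wrist dish 228 [0.4475 0.0045] rms mm 0.62
spout_tip [(0.94, [0.5221, 0.1017, 0.0087]), (0.9, [0.4455, 0.0067, 0.0727])]
petri_dish [(0.61, [0.5241, -0.0092, 0.0657])]
spout_head [(0.98, [0.5561, 0.1491, 0.0011]), (0.95, [0.5276, -0.0112, 0.07]), (0.76, [0.3671, -0.2138, 0.0005])]
spout yaw 262 169.33571459702904
t 21.63 tcp [ 0.5259 -0.0096  0.1049] F [-5.   0.5 -0.3] q6 92.4
yawy -100.0 dp mm [  0.5  -0.  -13.1] turn 0.2
[0.0987021  1.10704873 0.04404745]
```

View pics/s6.png

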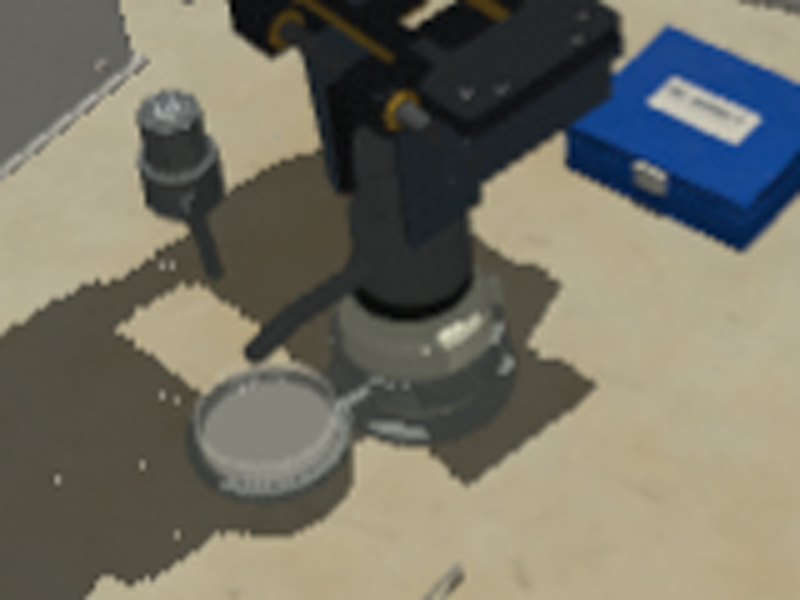

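The spout yaw measures 169.3° against the dish at 169.8°, and the tip lies within about 3 mm of the dish middle in plan. Releasing.

```bash
python3 -m inch '[{"gripper":1,"dp":[0,0,0],"turn":0},{"gripper":1,"dp":[0,0,0],"turn":0},{"gripper":1,"dp":[0,0,0],"turn":0},{"gripper":1,"dp":[0,0,0],"turn":0},{"gripper":1,"dp":[0,0,0],"turn":0},{"gripper":1,"dp":[0,0,0],"turn":0},{"gripper":1,"dp":[0,0,0],"turn":0},{"gripper":1,"dp":[0,0,0],"turn":0}]'
python3 -m inch '[{"gripper":1,"dp":[0,0,-0.01],"turn":0},{"gripper":1,"dp":[0,0,-0.02],"turn":0},{"gripper":1,"dp":[0,0,-0.03],"turn":0},{"gripper":1,"dp":[0,0,-0.03],"turn":0},{"gripper":1,"dp":[0,0,-0.03],"turn":0},{"gripper":1,"dp":[0,0,0],"turn":0},{"gripper":1,"dp":[0,0,0],"turn":0},{"gripper":1,"dp":[0,0,0],"turn":0}]'
python3 -c "
from fit import *
for cam in('scene','wrist'):
  im,W=cloud(cam)
  cv2.imwrite('pics/7%s.png'%cam,im)
  D=[.448,.0046];P=near(W,D,.04,.036,.052);circ(P,D,.0285,cam+' dish')
  C=[.526,-.0096];circ(near(W,C,.03,.074,.096),C,.0245,'skirt')
  P=near(W,C,.012,.12,.16);print('top',np.percentile(P[:,2],[50,95]))
  for t in('spout_tip','petri_dish','spout_head','head_grip'):
    print(t,[(round(d['score'],2),np.round(d['position'],4).tolist()) for d in arm.pinpoint(t,cam)[:3]])
  P=near(W,C,.095,.064,.09);d=P[:,:2]-C;r=np.hypot(*d.T);d=d[r>.032];print('spout yaw',len(d),np.degrees(np.arctan2(d[:,1],d[:,0])).mean() if len(d) else '')
"
```

```text
time: 22.3
eef_pos: [0.5262, -0.0096, 0.105]
eef_rot: [0.0, 0.996, -0.088, 0.0]
contact_force: [0.3, 0.4, 0.7]
opening: 0.086
finger_force: 0.0
time: 22.97
eef_pos: [0.5259, -0.0096, 0.2251]
eef_rot: [0.0, 0.996, -0.088, 0.0]
contact_force: [0.7, 0.6, -0.6]
opening: 0.0909
finger_force: 0.0
scene dish 152 [0.4445 0.0029] rms mm 1.32
skirt 191 [ 0.5254 -0.0104] rms mm 1.41
top [0.13420182 0.13554626]
spout_tip [(0.81, [0.4457, 0.0047, 0.0743]), (0.78, [0.5164, 0.1017, 0.0072]), (0.59, [0.2651, -0.1741, 0.0086])]
petri_dish [(0.58, [0.4492, 0.007, 0.0307])]
spout_head [(0.95, [0.5516, 0.1473, 0.0015]), (0.78, [0.3697, -0.2144, 0.0032]), (0.72, [0.5267, -0.0106, 0.0692])]
head_grip [(0.92, [0.3695, -0.2122, 0.0705]), (0.77, [0.5542, 0.1505, 0.0437]), (0.73, [0.5268, -0.0099, 0.1258])]
spout yaw 143 165.3885037010596
wrist dish 248 [0.4471 0.0044] rms mm 0.95
skirt 149 [ 0.5251 -0.0097] rms mm 0.19
top [0.13375164 0.13482503]
spout_tip [(0.76, [0.4479, 0.0043, 0.0717]), (0.65, [0.5227, 0.0984, 0.0075])]
petri_dish [(0.95, [0.449, 0.0075, 0.0325])]
spout_head [(0.85, [0.3668, -0.2103, 0.0017]), (0.69, [0.5272, -0.0101, 0.067]), (0.59, [0.5539, 0.1492, 0.0038])]
head_grip [(0.85, [0.5545, 0.15, 0.0425]), (0.82, [0.5223, -0.0094, 0.121])]
spout yaw 303 169.66644535612724
```

View pics/7wrist.png

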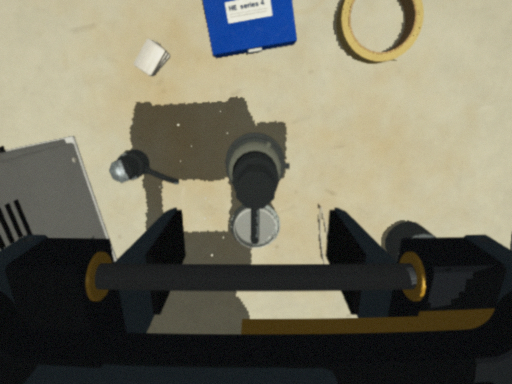

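The spout at (255,225) lies across the middle of the dish at (255,226), and the gripper is clear. The head holds its pose, and the squeeze is about 3.5–4.5 mm. Handing in.

```bash
python3 -c "
from station import arm
print(arm.sign_off())"
```

```text
the job is handed in; nothing more can be done
None
```

I screwed the middle-sized head on from the rib, about 155° clockwise. Its spout is over the middle of the dish, the ring squeeze is an estimated 3.5–4.5 mm, I let go, and the job is handed in at about 23 s; push on the thread peaked near 12 N.

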